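# Load the bench charger and set its dial

### The arm

A 7-joint arm with a two-finger parallel gripper is mounted at the origin on a cart in front of the work surface, level with it; the furniture and walls round the work are solid. World frame = base frame: x ahead of the robot, y to its left, z up, the work surface at z = 0. Lengths are in m, angles in rad, forces in N, time in s.
With the tool pointing down it reaches from about 0.4 to 0.85 m from the base axis. Payload 4.5 kg.
Tool frame: the origin (TCP) lies on the centre line of the jaws, within the pads' length; the fingertips stand 17 mm ahead of it and the grasp point (between the pads) lies 2 mm behind it (r.tip_reach is the distance from the TCP to the fingertips, in m); z points along the fingers, y is the line along which they close (so a half turn about z gives the same grasp; the last joint's range is limited). The gripper opens to 88 mm and grips with 3 to 60 N. Pads are 18 mm wide; open, the fingers measure 123 mm over their backs; the gripper's body (75 mm by 187 mm) begins 45 mm behind the grasp point.
Start: joints at [-1.192, 0.689, -0.195, 1.565, 0.157, 0.902, -0.215], TCP at [0.211, 0.588, 0.256] pointing down, gripper open.
Joint ranges: [-3.01, 3.01], [-0.46, 2.08], [-1.47, 1.51], [0.13, 2.56], [-1, 4.14], [0.04, 2.09], [-2.66, 2.66]. Speed limits (rad/s): [2.57, 2.57, 3.14, 3.14, 3.14, 3.14, 3.14].

### API

Orientations are given as a unit quaternion [x, y, z, w].
In Python, from plant import r gives the robot as it stands.
- The arm moves only by the tool step_arm, never from a script. Its argument "steps" is a list of rows, each a list of 7 numbers: the shift along the tool's x, y, z in cm, then the turn, a rotation vector about the tool's x, y, z in degrees, then the gripper's target within -1 to 1 (shut at 1, half-way at 0, fully open at -1). A call has 1 to 8 rows; each row shifts and turns the commanded pose from where the row before left it, along the tool's axes as they then stand; what a row does not reach is not made up. A row lasts 1/8 s, in which the tool goes at most 62.5 mm and 10.7 degrees, less where a joint would pass 70% of its speed; a pose out of reach is approached as far as the arm can. A call with a gripper value outside its range is refused whole. The fingers move at their own pace and stop on an object; "force" is the grip in N (left out, the last holds). Time passes only in rows, so rows that do not move let the fingers close. It gives the time, the measured TCP pose, the force, the opening and the grip force at its end, in the units of the state.
- r.get_state(): the state, without advancing time (a new reading comes with each control period).
- r.snapshot(name): name is "scene" or "top" or "wrist"; returns a dict with "pixels" (384x512x3 uint8, red, green, blue), "fx", "fy", "cx", "cy" (pixels), "dist_coeffs" ([k1, k2, p1, p2, k3] as OpenCV has them; the pictures are not rectified), "cam_to_world" (4x4, takes a point from camera to world coordinates). Camera axes: x right, y down, z forward; pixel columns grow to the right and rows downward; lengths in m; the calibration is good to about 2 mm. A picture is of the moment at which its call begins. There is no depth.
- r.finish_job(): hands the job in; it is judged then, once.
The state is a dict: "clock": time; "q": joint angles; "qd": joint speeds; "joint_torque": joint torques, N m; "tool_pos": TCP position; "eef_rot": TCP orientation; "contact_force": force on the tool from outside, world axes, zero at the start; "moment": the same for the moment, N m; "opening": opening from 0.0 (shut) to 1.0 (fully open); "finger_force": force on a finger pad.
Only numpy, scipy, OpenCV 4.12 (cv2) and the standard library are available. Lean on these libraries where they do the work, as an engineer would, in place of code of your own. Each camera call takes 0.05 s, during which the arm holds its last target. There are 200 camera calls.

### The job

Load the loose battery cell into the bench charger: press its flat end against the spring contact, lower the button end past the retaining lip and let the spring push it home under the lip, lying level on the saddles. Then turn the charger's dial to setting 4, that is four clicks clockwise from the off mark at its anticlockwise end, and let go, leaving the jar of screws, the small carton, the wrench and the scrubbing brush where they are.

Things in the scene. Friction and masses are not known exactly. Their poses are not given: they have to be found in the camera images.
- charger: bench charger fixed to the bench: black case 220 (x) x 250 (y) x 30 mm high, cell bay at its far side, dial at its near side. Origin under the centre of the case; at yaw 0 x points away from the robot, y left, z up. In its frame (mm): bay axis along y at x = 65, z = 58; dial axis upright at x = -55, y = 0. Spring end block of the bay at y -124 to -100, up to z = 84.
- bay (a point): where the cell's centre is when fully home: charger frame (65, 2, 58) mm, axes as the charger's. The cell then lies along y, button to +y, on two V saddles (12 mm wide in y, at charger y = -42 and 48, reaching 23 mm to either side of the axis). Between the saddles the deck is free, 28 mm below this point.
- lip (a point): middle of the edge of the retaining lip, charger frame (65, 64, 78) mm: a 3 mm thick, 44 mm wide tongue (z 76.5 to 79.5) that reaches from here to the +y end over the fixed contact, whose brass face is 8 mm behind this edge, at y = 72. Nothing behind the lip is higher than it. The cell's button end must lie under it.
- spring_face (a point): centre of the brass face of the spring contact, on the bay axis; the plate is 32 mm wide (x) and reaches from 22 mm below to 44 mm above this point. At rest the face is at charger y = -58; it slides to -y.
- spring_contact (a joint): how far the spring contact is pressed in towards -y (m): 0 at rest, 0.028 at its stop. Needs 3 N to start and 0.25 N more per mm. About 0.010 with the cell home; the button end clears the lip when it is pressed more than 0.018.
- cell_center (a point): centre of the loose battery cell, which lies on the bench: plain grey cylinder of 32 mm diameter, 140 mm long over all including the button, 0.28 kg nominal. Its y axis runs along the cell towards the button end; the cell may be rolled about that axis.
- cell_button (a point): tip of the cell's button (a steel nub 13 mm across, 4 mm high) 70 mm from the centre; a dark ring runs round the body near this end.
- cell_flat (a point): middle of the cell's flat end, 70 mm from the centre.
- dial (a joint): dial angle (rad), growing clockwise seen from above. Seven detents 30 degrees apart: 0 is off (pointer to the charger's +y, at the longer raised bar, by the end stop), setting n at n x 0.5236, 6 at the other stop. Setting 4 is 2.094. A sprung detent (about 0.11 N m) pulls it into the nearest setting and holds it there. It starts at off, 1 or 2.
- dial_grip (a point): on the dial's axis, 64 mm above the bench, where to grip: an upright bar 16 mm thick, from 32 mm behind the axis to 34 mm ahead (its point), from 41 mm (top of the round disc, 72 mm across) to 80 mm above the bench. x axis along the bar towards its pointed end, which shows the setting and carries a white line; z up. White raised bars round the disc mark the settings.
- screw_jar_2: bystander: clear jar of screws with pale lid, 69 x 67 x 81 mm, stands on its origin
- adjustable_wrench: bystander: adjustable wrench 47 x 196 x 12 mm, lies on the bench, origin under its centre
- screw_box_1: bystander: small carton 55 x 85 x 45 mm, origin under its centre
- scrub_brush: bystander: scrubbing brush 74 x 259 x 76 mm, origin under its centre

How it is judged:
On the way, in this order (a step that is already met when the one before it is completed fails the run):
1. the cell lies home in the charger: flat end on the spring contact, button under the lip (distance between cell_center and bay below 0.005 m and y of cell_button in the frame of charger above 0.069 m and z of each of cell_button, cell_flat in the frame of charger below 0.062 m and value of joint spring_contact above 0.006 m), for 0.2 s.
2. the dial is at setting 4 (value of joint dial between 1.974 and 2.214 rad), for 0.2 s.
At the end, for the whole second after the job is handed in: The cell lies home in the charger: its centre within 5 mm of the bay point, its button beyond y = 69 mm in the charger's frame (under the lip), both ends' centres below z = 62 mm, the spring contact pressed in more than 6 mm; the dial rests at setting 4 (2.094 rad, within 0.12) (all of step 1 and all of step 2 and velocity of joint dial between -0.1 and 0.1 rad/s); the robot touches nothing.
It fails at once if the jar, the carton, the wrench or the brush is pushed more than 30 mm (distance of any of screw_jar_2, adjustable_wrench, screw_box_1, scrub_brush from where it was at the start of the episode above 0.03 m).
It also fails if it takes over 54 s, if anything falls off the work surface, if the arm or the gripper's body presses on something with over 40 N, if the wrist force passes 120 N, or if a joint passes its speed limit or range.

## Working session

There is one attempt and no reset: what is moved stays moved. The work goes in short steps, Python scripts to look and compute and a tool call to move; the robot and the scene stay as the last step left them, time stands still between calls to the robot, and variables do not carry over. Pictures are saved under pics/ and viewed, at most 10 in all, crops included, and the job is handed in when it is done.

Besides the shell and the picture viewer there is one more tool, called by a JSON object that holds its "method" and its "body". step_arm: Moves the arm, as the interface text tells. Its arguments: {"type":"object","properties":{"steps":{"type":"array","items":{"type":"array","items":{"type":"number"}}},"force":{"type":"number"}},"required":["steps"]}

```bash
mkdir -p pics; ls; cat > h.py <<'E'
import numpy as np, cv2, json
from plant import r
from scipy.spatial.transform import Rotation as R
def snap(n,f):
    s=r.snapshot(n); cv2.imwrite(f'pics/{f}.png',cv2.cvtColor(s['pixels'],cv2.COLOR_RGB2BGR))
    np.savez(f'pics/{f}.npz',**{k:np.array(v) for k,v in s.items()}); return s
def load(f): return np.load(f'pics/{f}.npz')
def KD(s): return np.array([[s['fx'],0,s['cx']],[0,s['fy'],s['cy']],[0,0,1.]],float),np.array(s['dist_coeffs'],float)
def unproj(s,uv,z):
    K,D=KD(s); p=cv2.undistortPoints(np.array(uv,float).reshape(-1,1,2),K,D)[:,0]
    T=np.array(s['cam_to_world']); d=np.c_[p,np.ones(len(p))]@T[:3,:3].T; o=T[:3,3]
    z=np.broadcast_to(z,len(p)); return o+d*((z-o[2])/d[:,2])[:,None]
def proj(s,P):
    K,D=KD(s); T=np.linalg.inv(np.array(s['cam_to_world']))
    return cv2.projectPoints(np.array(P,float).reshape(-1,3),cv2.Rodrigues(T[:3,:3])[0],T[:3,3],K,D)[0][:,0]
E
python3 - <<'E'
from h import *
a=snap('top','top0');b=snap('scene','scene0')
for s in(a,b): print(np.round(s['cam_to_world'],3),s['fx'],s['dist_coeffs'])
st=r.get_state();print(st['tool_pos'],st['eef_rot'],st['clock'],r.tip_reach)
t=a['pixels'];cv2.imwrite('pics/top0b.png',cv2.resize(cv2.cvtColor(t,cv2.COLOR_RGB2BGR),(800,600),interpolation=cv2.INTER_CUBIC))
E
```

```text
pics
[[ 0.385 -0.887  0.255  0.198]
 [-0.923 -0.369  0.112 -0.105]
 [-0.005 -0.278 -0.961  1.254]
 [ 0.     0.     0.     1.   ]] 393.6690496608794 [-0.05189054  0.          0.          0.          0.        ]
[[ 0.788 -0.396  0.473 -0.071]
 [-0.616 -0.512  0.598 -0.696]
 [ 0.005 -0.762 -0.647  0.862]
 [ 0.     0.     0.     1.   ]] 347.8628717392273 [-0.10509462  0.          0.          0.          0.        ]
[0.21113431 0.58771458 0.25501968] [ 1.71524980e-01  9.85179458e-01 -7.81606524e-04 -7.25078284e-05] 0.1 0.017
```

View pics/top0b.png

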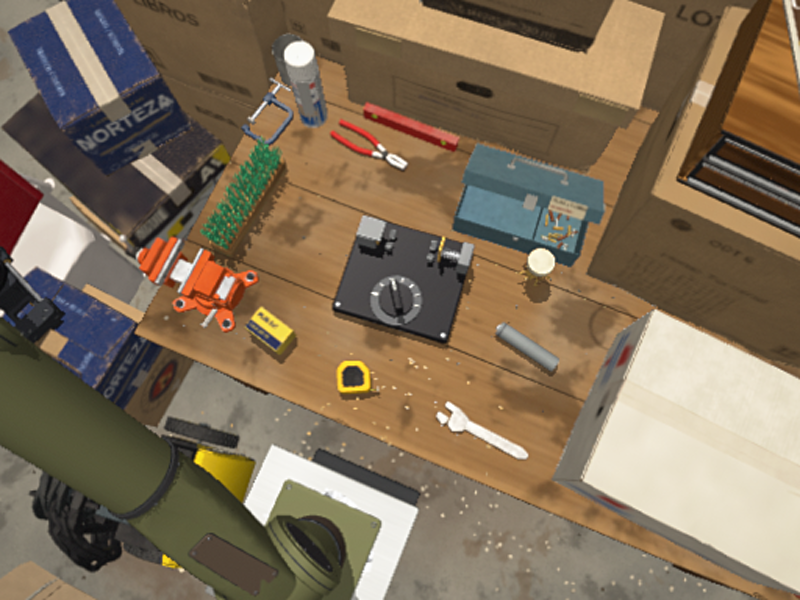

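View pics/scene0.png

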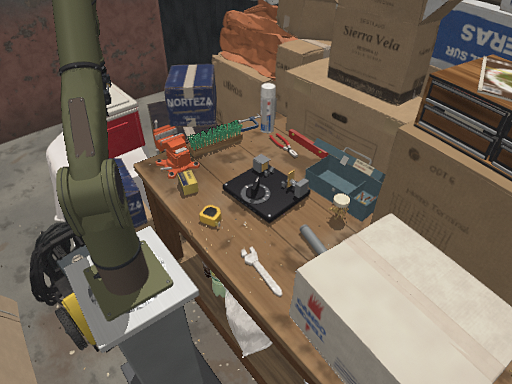

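The top view shows the charger centred at about (403,280) in 800x600 pixels, the dial at (397,298), the cell at (527,346), the jar at (540,268), and the wrench at (480,432). I'll crop in closer.

```bash
python3 - <<'E'
from h import *
p=cv2.imread('pics/top0.png')[125:255,200:375]
cv2.imwrite('pics/c0.png',cv2.resize(p,(787,585),interpolation=cv2.INTER_CUBIC))
E
```

```text
(no output)
```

View pics/c0.png

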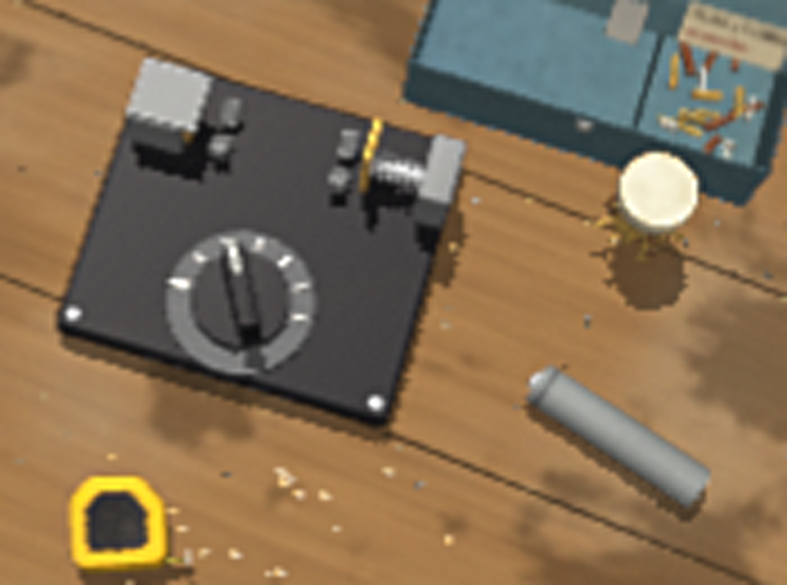

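The crop shows the cell's button end at about (535,382) and its flat end at (700,490). The lip block is at left (168,95), the spring block at right (440,170), the dial disc centre at (241,303), and the pointer is towards (232,248), which looks like setting 2.

```bash
python3 - <<'E'
from h import *
from scipy.optimize import least_squares
s=load('top0'); c=lambda L:np.array(L,float)/4.5+[200,125]-0.4
obs=c([(60,322),(386,418),(241,303),(465,142),(420,190)])
mod=np.array([(-110,125,30),(-110,-125,30),(-55,0,41),(87,-124,84),(43,-124,84)])/1e3
def world(p,m): 
    a=p[2];return np.c_[m[:,0]*np.cos(a)-m[:,1]*np.sin(a)+p[0],m[:,0]*np.sin(a)+m[:,1]*np.cos(a)+p[1],m[:,2]]
w=np.array([1,1,1,.0,.0])[:,None]
f=least_squares(lambda p:((proj(s,world(p,mod))-obs)*w).ravel(),[.55,0,-.1])
print(f.x,(proj(s,world(f.x,mod))-obs).round(1))
e=unproj(s,c([(540,382),(702,488)]),.016);print(e,np.linalg.norm(e[0]-e[1]))
j=unproj(s,c([(658,190)]),.081);print('jar',j)
q=unproj(s,c([(232,243),(250,340)]),.08);print('bar',q,'dialangle',np.degrees(f.x[2])+90-np.degrees(np.arctan2(*(q[0]-q[1])[[1,0]])))
print('bay,dial,lip',world(f.x,np.array([(65,2,58),(-55,0,64),(65,64,78)])/1e3).round(3))
print('wrench',unproj(s,np.array([(440,410),(525,455)])/1.5625,0.01).round(3),'carton',unproj(s,np.array([(272,333)])/1.5625,.045).round(3))
print('toolbox front',unproj(s,c([(405,95),(740,200)]),0.0).round(3), unproj(s,c([(425,20),(410,70)]),0.06).round(3))
print('bigbox',unproj(s,np.array([(555,480),(650,312)])/1.5625,[0.,.2]).round(3))
E
```

```text
[0.56951691 0.04409721 0.10044065] [[-1.4  0.3]
 [ 0.9  1. ]
 [ 0.4 -1.4]
 [ 1.   0.4]
 [ 7.4  2.3]]
[[ 0.54449616 -0.17975156  0.016     ]
 [ 0.51617422 -0.31226151  0.016     ]] 0.13550283072759578
jar [[ 0.68819463 -0.20514621  0.081     ]]
bar [[0.53766288 0.05605992 0.08      ]
 [0.47814362 0.01767402 0.08      ]] dialangle 62.935544685423395
bay,dial,lip [[0.634 0.053 0.058]
 [0.515 0.039 0.064]
 [0.628 0.114 0.078]]
wrench [[ 0.341 -0.129  0.01 ]
 [ 0.323 -0.316  0.01 ]] carton [[0.349 0.241 0.045]]
toolbox front [[ 0.72  -0.009  0.   ]
 [ 0.738 -0.272  0.   ]] [[ 0.757 -0.006  0.06 ]
 [ 0.715 -0.01   0.06 ]]
bigbox [[ 0.301 -0.388  0.   ]
 [ 0.622 -0.408  0.2  ]]
```

```bash
cat >> h.py <<'E'
def plan(wps,start=None,vmax=.058,g=-1):
    """wps: (x,y,z,angle of tool y in deg); tool kept down. prints rows"""
    st=r.get_state(); p=np.array(st['tool_pos']); Rm=R.from_quat(st['eef_rot']); y=Rm.as_matrix()[:,1]
    a=np.degrees(np.arctan2(y[1],y[0])); print('now',p.round(4),'yang',round(a,2),'tilt',Rm.as_matrix()[:2,2].round(4),'q7',round(st['q'][6],2),'t',st['clock'],'F',np.round(st['contact_force'],1),'op',st['opening'],st['finger_force'])
    for w in wps:
        t=np.array(w[:3]); d=t-p; da=w[3]-a; n=int(max(1,np.ceil(np.linalg.norm(d)/vmax),np.ceil(abs(da)/10)))
        for i in range(n):
            ar=np.radians(a); ty=np.array([np.cos(ar),np.sin(ar),0]); tz=np.array([0,0,-1]); tx=np.cross(ty,tz)
            s=100*d/n; print([round(s@tx,1),round(s@ty,1),round(s@tz,1),0,0,round(-da/n,1),g])
            a+=da/n
        p=t; print('--')
E
python3 -c "
from h import *
plan([(.44,.28,.25,30),(.53,-.246,.20,-12)])"
```

```text
now [0.2111 0.5877 0.255 ] yang 70.25 tilt [-0.0004 -0.0015] q7 -0.22 t 0.1 F [-0.8  0.2 -0.8] op 1.0000631486845124 0.0
[np.float64(-4.6), np.float64(-3.0), np.float64(0.1), 0, 0, np.float64(5.7), -1]
[np.float64(-4.8), np.float64(-2.6), np.float64(0.1), 0, 0, np.float64(5.7), -1]
[np.float64(-5.1), np.float64(-2.1), np.float64(0.1), 0, 0, np.float64(5.7), -1]
[np.float64(-5.3), np.float64(-1.5), np.float64(0.1), 0, 0, np.float64(5.7), -1]
[np.float64(-5.4), np.float64(-1.0), np.float64(0.1), 0, 0, np.float64(5.7), -1]
[np.float64(-5.5), np.float64(-0.5), np.float64(0.1), 0, 0, np.float64(5.7), -1]
[np.float64(-5.5), np.float64(0.1), np.float64(0.1), 0, 0, np.float64(5.7), -1]
--
[np.float64(-5.0), np.float64(-1.9), np.float64(0.5), 0, 0, np.float64(4.2), -1]
[np.float64(-5.1), np.float64(-1.5), np.float64(0.5), 0, 0, np.float64(4.2), -1]
[np.float64(-5.2), np.float64(-1.1), np.float64(0.5), 0, 0, np.float64(4.2), -1]
[np.float64(-5.3), np.float64(-0.7), np.float64(0.5), 0, 0, np.float64(4.2), -1]
[np.float64(-5.3), np.float64(-0.3), np.float64(0.5), 0, 0, np.float64(4.2), -1]
[np.float64(-5.3), np.float64(0.1), np.float64(0.5), 0, 0, np.float64(4.2), -1]
[np.float64(-5.3), np.float64(0.5), np.float64(0.5), 0, 0, np.float64(4.2), -1]
[np.float64(-5.3), np.float64(0.8), np.float64(0.5), 0, 0, np.float64(4.2), -1]
[np.float64(-5.2), np.float64(1.2), np.float64(0.5), 0, 0, np.float64(4.2), -1]
[np.float64(-5.1), np.float64(1.6), np.float64(0.5), 0, 0, np.float64(4.2), -1]
--
```

{"method": "step_arm", "body": {"steps": [[-4.6, -3.0, 0.1, 0, 0, 5.7, -1], [-4.8, -2.6, 0.1, 0, 0, 5.7, -1], [-5.1, -2.1, 0.1, 0, 0, 5.7, -1], [-5.3, -1.5, 0.1, 0, 0, 5.7, -1], [-5.4, -1.0, 0.1, 0, 0, 5.7, -1], [-5.5, -0.5, 0.1, 0, 0, 5.7, -1], [-5.5, 0.1, 0.1, 0, 0, 5.7, -1]]}}

```text
clock: 0.98
tool_pos: [0.4426, 0.2785, 0.2485]
eef_rot: [0.499, 0.867, -0.0, -0.0]
contact_force: [1.2, 0.6, -0.5]
opening: 1.002
finger_force: 0.0
```

```bash
python3 -c "
from h import *
plan([(.50,.04,.32,0),(.53,-.246,.20,-12)])"|sed 's/np.float64//g'
```

```text
now [0.4426 0.2785 0.2485] yang 30.17 tilt [-0.0003 -0.0001] q7 -0.16 t 0.975 F [ 1.2  0.6 -0.5] op 1.0024769599832897 0.0
[(-4.7), (-1.4), (-1.4), 0, 0, (6.0), -1]
[(-4.8), (-0.9), (-1.4), 0, 0, (6.0), -1]
[(-4.9), (-0.4), (-1.4), 0, 0, (6.0), -1]
[(-4.9), (0.1), (-1.4), 0, 0, (6.0), -1]
[(-4.9), (0.6), (-1.4), 0, 0, (6.0), -1]
--
[(-4.8), (0.5), (2.0), 0, 0, (2.0), -1]
[(-4.7), (0.7), (2.0), 0, 0, (2.0), -1]
[(-4.7), (0.8), (2.0), 0, 0, (2.0), -1]
[(-4.7), (1.0), (2.0), 0, 0, (2.0), -1]
[(-4.7), (1.2), (2.0), 0, 0, (2.0), -1]
[(-4.6), (1.3), (2.0), 0, 0, (2.0), -1]
--
```

Tracking is accurate. Next I stop over the charger to take a close wrist picture on the way.

{"method": "step_arm", "body": {"steps": [[-4.7, -1.4, -1.4, 0, 0, 6, -1], [-4.8, -0.9, -1.4, 0, 0, 6, -1], [-4.9, -0.4, -1.4, 0, 0, 6, -1], [-4.9, 0.1, -1.4, 0, 0, 6, -1], [-4.9, 0.6, -1.4, 0, 0, 6, -1], [0, 0, 0, 0, 0, 0, -1]]}}

```text
clock: 1.72
tool_pos: [0.5005, 0.0368, 0.3196]
eef_rot: [0.708, 0.706, 0.0, 0.002]
contact_force: [-0.8, 1.5, 0.2]
opening: 0.998
finger_force: 0.0
```

```bash
python3 -c "
from h import *
s=snap('wrist','w1');print(s['cam_to_world'].round(3),s['fx'])
cv2.imwrite('pics/w1b.png',cv2.resize(cv2.imread('pics/w1.png'),(800,600),interpolation=cv2.INTER_CUBIC))
plan([(.53,-.246,.20,-12)])"|sed 's/np.float64//g'
```

```text
[[ 1.    -0.001  0.001  0.5  ]
 [-0.001 -0.96  -0.28   0.108]
 [ 0.001  0.28  -0.96   0.45 ]
 [ 0.     0.     0.     1.   ]] 299.53972725358096
now [0.4998 0.0398 0.3189] yang 0.14 tilt [ 0.0006 -0.0004] q7 -0.1 t 1.775 F [-0.3  0.8  0.1] op 0.9963201243670406 0.0
[(-4.8), (0.5), (2.0), 0, 0, (2.0), -1]
[(-4.7), (0.7), (2.0), 0, 0, (2.0), -1]
[(-4.7), (0.8), (2.0), 0, 0, (2.0), -1]
[(-4.7), (1.0), (2.0), 0, 0, (2.0), -1]
[(-4.6), (1.2), (2.0), 0, 0, (2.0), -1]
[(-4.6), (1.3), (2.0), 0, 0, (2.0), -1]
--
```

View pics/w1b.png

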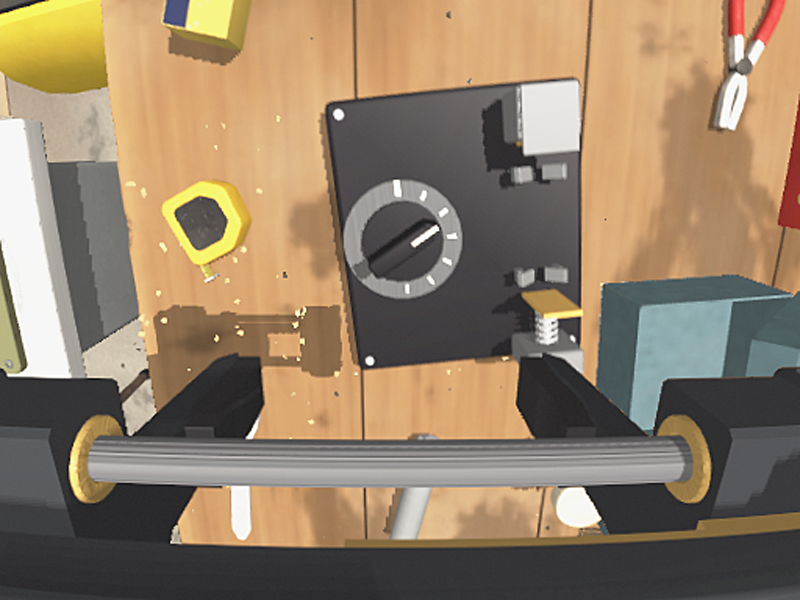

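The close view shows the dial pointer line at (425,233), pointing to setting 2. The case's near corners are at (327,102) and (358,367), the disc centre at (403,239), the lip edge runs from (522,153) to (580,153), and the spring plate's top edge from (541,318) to (582,316). I'll fit the charger pose to these.

```bash
python3 - <<'E'
from h import *
from scipy.optimize import least_squares
s=load('w1'); c=lambda L:np.array(L,float)/1.5625-.2
obs=c([(327,102),(358,367),(403,239),(522,153),(580,153),(541,318),(582,316)])
mod=np.array([(-110,125,30),(-110,-125,30),(-55,0,41),(43,64,79.5),(87,64,79.5),(49,-58,102),(81,-58,102)])/1e3
def world(p,m): 
    a=p[2];return np.c_[m[:,0]*np.cos(a)-m[:,1]*np.sin(a)+p[0],m[:,0]*np.sin(a)+m[:,1]*np.cos(a)+p[1],m[:,2]]
f=least_squares(lambda p:(proj(s,world(p,mod))-obs).ravel(),[.57,0.044,.1],loss='soft_l1')
print(f.x.round(4),(proj(s,world(f.x,mod))-obs).round(1).tolist())
print('bay,dial,lip',world(f.x,np.array([(65,2,58),(-55,0,64),(65,64,78)])/1e3).round(4))
E
```

```text
[0.5663 0.046  0.0859] [[-1.1, -1.7], [-1.1, 2.8], [-0.3, 1.9], [1.6, 2.6], [0.5, 0.0], [0.5, -1.0], [-0.3, -2.0]]
bay,dial,lip [[0.6309 0.0536 0.058 ]
 [0.5115 0.0413 0.064 ]
 [0.6255 0.1153 0.078 ]]
```

{"method": "step_arm", "body": {"steps": [[-4.8, 0.5, 2, 0, 0, 2, -1], [-4.7, 0.7, 2, 0, 0, 2, -1], [-4.7, 0.8, 2, 0, 0, 2, -1], [-4.7, 1.0, 2, 0, 0, 2, -1], [-1, 0.3, 1, 0, 0, 2, -1], [0, 0, 0, 0, 0, 2, -1]]}}

```text
clock: 2.52
tool_pos: [0.522, -0.1576, 0.2276]
eef_rot: [0.775, 0.631, -0.0, -0.001]
contact_force: [1.0, 0.8, 0.6]
opening: 1.0
finger_force: 0.0
```

```bash
python3 -c "
from h import *
s=snap('wrist','w2');print(s['cam_to_world'].round(3),s['fx'])
print(proj(s,[(.544,-.18,.016),(.516,-.312,.016)])*1.5625)
cv2.imwrite('pics/w2b.png',cv2.resize(cv2.imread('pics/w2.png'),(800,600),interpolation=cv2.INTER_CUBIC))
"
```

```text
[[ 0.98  -0.192 -0.059  0.536]
 [-0.201 -0.942 -0.27  -0.089]
 [-0.004  0.276 -0.961  0.358]
 [ 0.     0.     0.     1.   ]] 299.53972725358096
[[425.61568544 285.76407036]
 [420.79734561 441.50621309]]
```

View pics/w2b.png

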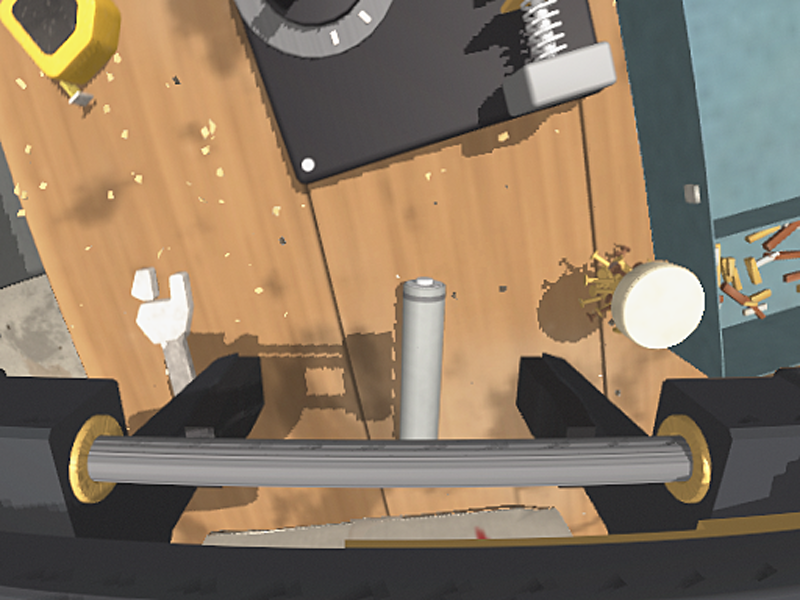

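The wrist view shows the button tip at (425,281), with the body axis running through (424,296) and (419,438). That matches the predicted (425.6,285.8) to (420.8,441.5) within about 3 mm, so I'll go down and grasp. I'll also refine the charger fit jointly from all three pictures.

```bash
python3 - <<'E' | sed 's/np.float64//g'
from h import *
from scipy.optimize import least_squares
def world(p,m): 
    a=p[2];return np.c_[m[:,0]*np.cos(a)-m[:,1]*np.sin(a)+p[0],m[:,0]*np.sin(a)+m[:,1]*np.cos(a)+p[1],m[:,2]]
c=lambda L:np.array(L,float)/1.5625-.2
V=[('top0',np.array([(60,322),(386,418),(241,303),(465,142)])/4.5+[199.6,124.6],[(-110,125,30),(-110,-125,30),(-55,0,41),(87,-124,84)]),
('w1',c([(327,102),(358,367),(403,239),(522,154),(580,153),(541,318),(582,316)]),[(-110,125,30),(-110,-125,30),(-55,0,41),(43,64,79.5),(87,64,79.5),(49,-58,102),(81,-58,102)]),
('w2',c([(305,183),(527,110),(615,83)]),[(-110,-125,30),(43,-124,84),(87,-124,84)])]
V=[(load(a),b,np.array(m)/1e3) for a,b,m in V]
res=lambda p:np.concatenate([(proj(s,world(p,m))-o).ravel() for s,o,m in V])
f=least_squares(res,[.57,0.044,.1],loss='soft_l1')
print(f.x.round(4),res(f.x).reshape(-1,2).round(1).tolist())
print('bay,dial,lip',world(f.x,np.array([(65,2,58),(-55,0,64),(65,64,78)])/1e3).round(4))
plan([(.53,-.245,.10,-12),(.53,-.245,.02,-12)])
E
```

```text
[0.5668 0.046  0.0941] [[-2.4, 0.5], [-0.2, 1.7], [-0.5, -0.8], [0.2, 1.2], [-1.4, -0.9], [-0.0, 3.3], [0.1, 2.2], [1.6, 1.8], [0.5, -0.5], [1.3, -1.4], [0.5, -2.5], [-5.9, 2.2], [5.9, -1.5], [-2.0, 1.8]]
bay,dial,lip [[0.6313 0.0541 0.058 ]
 [0.512  0.0408 0.064 ]
 [0.6255 0.1158 0.078 ]]
now [ 0.5225 -0.1567  0.2283] yang -11.65 tilt [-0.001   0.0021] q7 0.13 t 2.575 F [-0.6  0.   0.1] op 0.999350186658307 0.0
[(-2.8), (0.8), (4.3), 0, 0, (0.1), -1]
[(-2.8), (0.8), (4.3), 0, 0, (0.1), -1]
[(-2.8), (0.9), (4.3), 0, 0, (0.1), -1]
--
[(0.0), (0.0), (4.0), 0, 0, (0.0), -1]
[(0.0), (0.0), (4.0), 0, 0, (0.0), -1]
--
```

{"method": "step_arm", "body": {"steps": [[-2.8, 0.8, 4.3, 0, 0, 0.3, -1], [-2.8, 0.8, 4.3, 0, 0, 0, -1], [-2.9, 0.9, 4.3, 0, 0, 0, -1], [0, 0, 3, 0, 0, 0, -1], [0, 0, 3, 0, 0, 0, -1], [0, 0, 2, 0, 0, 0, -1], [0, 0, 0, 0, 0, 0, -1]]}}

```text
clock: 3.45
tool_pos: [0.5302, -0.2456, 0.0193]
eef_rot: [0.776, 0.631, 0.0, -0.0]
contact_force: [-0.4, 0.3, 0.6]
opening: 1.004
finger_force: 0.0
```

{"method": "step_arm", "body": {"steps": [[0, 0, 0, 0, 0, 0, 1], [0, 0, 0, 0, 0, 0, 1], [0, 0, 0, 0, 0, 0, 1], [0, 0, 0, 0, 0, 0, 1], [0, 0, 0, 0, 0, 0, 1], [0, 0, 0, 0, 0, 0, 1]], "force": 40}}

```text
clock: 4.2
tool_pos: [0.5291, -0.2474, 0.0196]
eef_rot: [0.777, 0.63, -0.0, -0.0]
contact_force: [-0.7, 0.5, -0.1]
opening: 0.353
finger_force: 40.0
```

```bash
python3 -c "
from h import *
plan([(.53,-.247,.15,-12),(.6296,.072,.15,5.3)],g=1)"|sed 's/np.float64//g'
```

```text
now [ 0.5291 -0.2474  0.0196] yang -11.96 tilt [-0.0005  0.0003] q7 0.27 t 4.2 F [-0.7  0.5 -0.1] op 0.35275573406230515 40.0363001273945
[(0.0), (0.0), (-4.3), 0, 0, (0.0), 1]
[(0.0), (0.0), (-4.3), 0, 0, (0.0), 1]
[(0.0), (0.0), (-4.3), 0, 0, (0.0), 1]
--
[(5.5), (0.5), (0.0), 0, 0, (-2.9), 1]
[(5.5), (0.8), (0.0), 0, 0, (-2.9), 1]
[(5.5), (1.1), (0.0), 0, 0, (-2.9), 1]
[(5.4), (1.3), (0.0), 0, 0, (-2.9), 1]
[(5.3), (1.6), (0.0), 0, 0, (-2.9), 1]
[(5.2), (1.9), (0.0), 0, 0, (-2.9), 1]
--
```

{"method": "step_arm", "body": {"steps": [[0, 0, -4.3, 0, 0, 0, 1], [0, 0, -4.3, 0, 0, 0, 1], [0, 0, -4.4, 0, 0, 0, 1], [5.5, 0.5, 0, 0, 0, -2.9, 1], [5.5, 0.8, 0, 0, 0, -2.9, 1], [5.5, 1.1, 0, 0, 0, -2.9, 1], [5.4, 1.3, 0, 0, 0, -2.9, 1], [5.3, 1.6, 0, 0, 0, -2.9, 1]]}}

```text
clock: 5.2
tool_pos: [0.6112, 0.0197, 0.1491]
eef_rot: [0.691, 0.723, -0.001, -0.0]
contact_force: [0.0, -0.4, -3.2]
opening: 0.354
finger_force: 40.0
```

{"method": "step_arm", "body": {"steps": [[5.2, 1.9, 0, 0, 0, -2.9, 1], [0, 0, 0, 0, 0, 0, 1], [0, 0, 0, 0, 0, 0, 1]]}}

```text
clock: 5.58
tool_pos: [0.6273, 0.0701, 0.149]
eef_rot: [0.673, 0.74, -0.001, -0.0]
contact_force: [-0.9, -1.1, -2.5]
opening: 0.355
finger_force: 40.0
```

```bash
python3 -c "
from h import *
a=snap('wrist','w3');b=snap('top','t3');c=snap('scene','s3')
R3=lambda i,w,h:cv2.resize(i,(w,h),interpolation=cv2.INTER_CUBIC)
w,t,s=[cv2.imread(f'pics/{n}.png') for n in('w3','t3','s3')]
tt=proj(b,[(.63,.07,.1)])[0].astype(int);ss=proj(c,[(.63,.07,.1)])[0].astype(int);print(tt,ss)
ct=t[tt[1]-35:tt[1]+35,tt[0]-50:tt[0]+50];cs=s[ss[1]-35:ss[1]+35,ss[0]-50:ss[0]+50]
cv2.imwrite('pics/m3.png',np.vstack([R3(w[0:192,128:512],640,320),np.hstack([R3(ct,320,224),R3(cs,320,224)])]))
plan([(.6296,.072,.103,5.3)],g=1)"|sed 's/np.float64//g'
```

```text
[258 149] [274 162]
now [0.6276 0.0684 0.1495] yang 5.27 tilt [-0.001  -0.0015] q7 0.01 t 5.725 F [ 0.4 -0.5 -3. ] op 0.3552419946850238 39.99206382839475
[(0.3), (0.2), (4.7), 0, 0, (-0.0), 1]
--
```

View pics/m3.png

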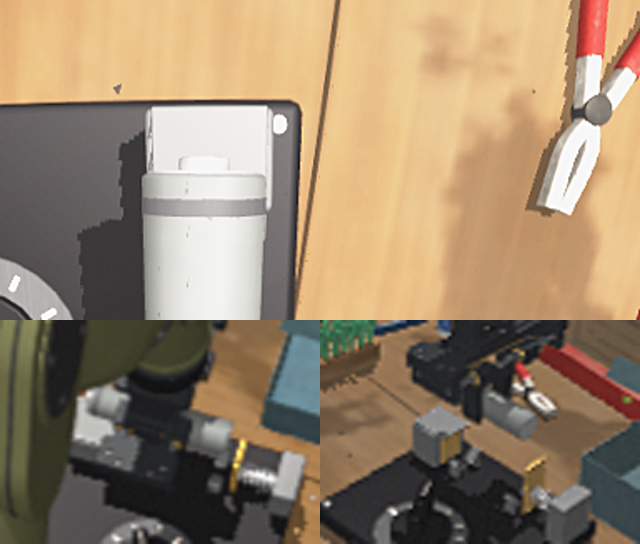

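The composite shows the cell gripped straight above the bay. In the wrist crop the nub spans u 180–229 with its tip at v≈157, and the body edges are at u 143 and 266. The lip block edges are at u 150 and 271, and the case +y edge runs from (0,105) to (298,100).

```bash
python3 - <<'E'
from h import *
s=load('w3'); c=lambda L:np.array(L,float)/1.6667+[128,0]-.2
print(s['cam_to_world'].round(3))
e=unproj(s,c([(10,104.5),(285,100.5)]),.03);d=e[1]-e[0];print('edge',e.round(4),'yaw',np.arctan2(d[1],d[0]))
L=unproj(s,c([(150,115),(270,115),(272,205)]),.0795);print('lip',L.round(4))
b=unproj(s,c([(180,165),(229,165)]),.146);print('nub sides',b.round(4),np.linalg.norm(b[1]-b[0]))
t=unproj(s,c([(204,157)]),.1525);print('tip',t.round(4))
e=unproj(s,c([(204,170)]),.162);print('shoulder top',e.round(4))
k=unproj(s,c([(143,205),(266,205)]),.148);print('body',k.round(4),np.linalg.norm(k[1]-k[0]),k.mean(0))
T=r.get_state();print(T['tool_pos'])
y=np.array([-np.sin(.0937),np.cos(.0937)]);print('tip along', (t[0,:2]-T['tool_pos'][:2])@y,'shoulder',(e[0,:2]-T['tool_pos'][:2])@y,'lateral nub',(b.mean(0)[:2]-T['tool_pos'][:2])@np.array([y[1],-y[0]]))
E
```

```text
[[ 0.995  0.094  0.024  0.62 ]
 [ 0.097 -0.956 -0.277  0.141]
 [-0.003  0.278 -0.96   0.279]
 [ 0.     0.     0.     1.   ]]
edge [[0.5253 0.1653 0.03  ]
 [0.6545 0.1786 0.03  ]] yaw 0.10250635591101821
lip [[0.5977 0.1608 0.0795]
 [0.6427 0.1652 0.0795]
 [0.6478 0.1321 0.0795]]
nub sides [[0.6138 0.1426 0.146 ]
 [0.6263 0.1438 0.146 ]] 0.012572471520117055
tip [[0.6198 0.1449 0.1525]]
shoulder top [[0.6201 0.1418 0.162 ]]
body [[0.6053 0.1317 0.148 ]
 [0.6368 0.1348 0.148 ]] 0.03169322863050368 [0.62102565 0.1332877  0.148     ]
[0.62764889 0.06841126 0.14953649]
tip along 0.07693964215219255 shoulder 0.0737677109038725 lateral nub -0.0005615809264030567
```

{"method": "step_arm", "body": {"steps": [[0, 0.2, 2, 0, 0, -0.3, 1], [0, 0, 1.6, 0, 0, 0, 1], [0, 0, 1, 0, 0, 0, 1], [0, 0, 0, 0, 0, 0, 1], [-0.6, 0, 0, 0, 0, 0, 1], [0, 0, 0, 0, 0, 0, 1]]}}

```text
clock: 6.48
tool_pos: [0.6313, 0.0638, 0.1043]
eef_rot: [0.671, 0.741, 0.0, 0.001]
contact_force: [0.4, 0.4, -2.6]
opening: 0.354
finger_force: 40.0
```

{"method": "step_arm", "body": {"steps": [[-0.3, 0, 0, 0, 0, 0, 1], [0, 0, 0, 0, 0, 0, 1]]}}

```text
clock: 6.72
tool_pos: [0.6312, 0.0616, 0.104]
eef_rot: [0.671, 0.741, 0.0, 0.0]
contact_force: [0.3, -0.2, -2.6]
opening: 0.35
finger_force: 40.0
```

{"method": "step_arm", "body": {"steps": [[-0.3, 0, 0, 0, 0, 0, 1], [0, 0, 0, 0, 0, 0, 1]]}}

```text
clock: 6.98
tool_pos: [0.6313, 0.0591, 0.1037]
eef_rot: [0.671, 0.742, 0.0, -0.0]
contact_force: [-0.4, 0.1, -3.5]
opening: 0.354
finger_force: 40.0
```

{"method": "step_arm", "body": {"steps": [[-0.3, 0, 0, 0, 0, 0, 1], [0, 0, 0, 0, 0, 0, 1]]}}

```text
clock: 7.22
tool_pos: [0.6315, 0.0571, 0.1037]
eef_rot: [0.671, 0.742, 0.0, -0.001]
contact_force: [0.4, 3.7, -2.5]
opening: 0.354
finger_force: 40.0
```

{"method": "step_arm", "body": {"steps": [[-0.3, 0, 0, 0, 0, 0, 1], [0, 0, 0, 0, 0, 0, 1]]}}

```text
clock: 7.48
tool_pos: [0.6319, 0.0535, 0.1037]
eef_rot: [0.671, 0.742, 0.0, -0.0]
contact_force: [-0.4, 4.2, -3.1]
opening: 0.351
finger_force: 40.0
```

Contact came at TCP y≈.058, as predicted. I'll press in about 22 mm and then lower.

{"method": "step_arm", "body": {"steps": [[-0.6, 0, 0, 0, 0, 0, 1], [-0.6, 0, 0, 0, 0, 0, 1], [-0.5, 0, 0, 0, 0, 0, 1], [0, 0, 0, 0, 0, 0, 1], [0, 0, 0, 0, 0, 0, 1]]}}

```text
clock: 8.1
tool_pos: [0.6333, 0.039, 0.1037]
eef_rot: [0.67, 0.742, 0.001, -0.001]
contact_force: [-0.9, 7.2, -0.8]
opening: 0.356
finger_force: 40.0
```

```bash
python3 -c "
from h import *
plan([],g=1)
a=snap('wrist','w4');c=snap('scene','s4')
R3=lambda i,w,h:cv2.resize(i,(w,h),interpolation=cv2.INTER_CUBIC)
w,s=[cv2.imread(f'pics/{n}.png') for n in('w4','s4')]
cs=s[140:220,220:330]
cv2.imwrite('pics/m4.png',np.vstack([R3(w[0:192,128:448],533,320),R3(cs,533,280)[:,:533]]))"
```

```text
now [0.6333 0.039  0.1037] yang 5.85 tilt [-0.0006  0.0036] q7 0.06 t 8.1 F [-0.9  7.2 -0.8] op 0.35589609238953973 39.99083575385157
```

View pics/m4.png

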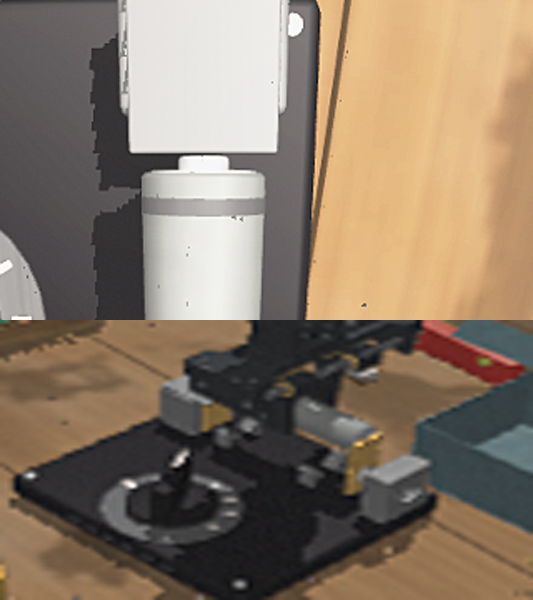

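The nub tip is at v≈155 and centred on the lip (u 204), the lip edge is at v 153, and the cell hasn't slipped in the grip. I'll press 4 mm more and then lower.

{"method": "step_arm", "body": {"steps": [[-0.4, 0, 0, 0, 0, 0, 1], [0, 0, 0, 0, 0, 0, 1], [0, 0, 0.8, 0, 0, 0, 1], [0, 0, 0.8, 0, 0, 0, 1], [0, 0, 0, 0, 0, 0, 1]]}}

```text
clock: 8.82
tool_pos: [0.6345, 0.0357, 0.0879]
eef_rot: [0.67, 0.742, 0.002, -0.001]
contact_force: [-1.8, 9.0, 1.4]
opening: 0.345
finger_force: 40.0
```

{"method": "step_arm", "body": {"steps": [[0, 0, 0.7, 0, 0, 0, 1], [0, 0, 0.7, 0, 0, 0, 1], [0, 0, 0.6, 0, 0, 0, 1], [0, 0, 0, 0, 0, 0, 1]]}}

```text
clock: 9.32
tool_pos: [0.6345, 0.0357, 0.068]
eef_rot: [0.67, 0.742, 0.002, -0.001]
contact_force: [-1.0, 9.0, 2.2]
opening: 0.349
finger_force: 40.0
```

{"method": "step_arm", "body": {"steps": [[0, 0, 0.4, 0, 0, 0, 1], [0, 0, 0.2, 0, 0, 0, 1], [0, 0, 0, 0, 0, 0, 1]]}}

```text
clock: 9.7
tool_pos: [0.6345, 0.0355, 0.0624]
eef_rot: [0.67, 0.743, 0.002, -0.001]
contact_force: [-1.2, 7.7, 1.8]
opening: 0.352
finger_force: 40.0
```

```bash
python3 -c "
from h import *
plan([],g=1)
a=snap('wrist','w5');c=snap('scene','s5');b=snap('top','t5')
R3=lambda i,w,h:cv2.resize(i,(w,h),interpolation=cv2.INTER_CUBIC)
w,s,t=[cv2.imread(f'pics/{n}.png') for n in('w5','s5','t5')]
cs=s[145:215,235:325]
cv2.imwrite('pics/m5.png',np.hstack([R3(w[0:192,148:388],400,320),R3(cs,400,320)]))"
```

```text
now [0.6345 0.0355 0.0624] yang 5.89 tilt [0.001 0.004] q7 0.07 t 9.7 F [-1.2  7.7  1.8] op 0.352116486182844 39.983300651656464
```

View pics/m5.png

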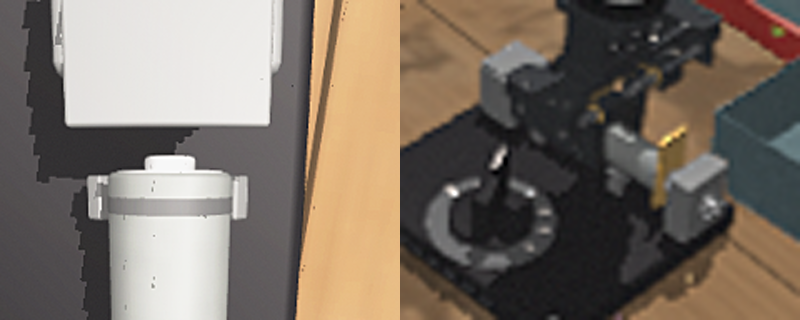

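The cell sits between the saddle arms, centred under the lip (nub u 169, lip centre 168.5, saddle centre 168), with the nub still clear of the lip edge. I'll seat it lightly, then follow the spring under the lip.

{"method": "step_arm", "body": {"steps": [[0, 0, 0.1, 0, 0, 0, 1], [0, 0, 0, 0, 0, 0, 1]]}}

```text
clock: 10.1
tool_pos: [0.6345, 0.0355, 0.062]
eef_rot: [0.67, 0.743, 0.002, -0.001]
contact_force: [-1.9, 9.3, 5.9]
opening: 0.354
finger_force: 40.0
```

{"method": "step_arm", "body": {"steps": [[0, 0, 0.1, 0, 0, 0, 1], [0, 0, 0, 0, 0, 0, 1]]}}

```text
clock: 10.35
tool_pos: [0.6345, 0.0354, 0.0619]
eef_rot: [0.67, 0.742, 0.002, -0.001]
contact_force: [-4.3, 8.2, 12.5]
opening: 0.351
finger_force: 40.0
```

{"method": "step_arm", "body": {"steps": [[0.2, 0, 0, 0, 0, 0, 1], [0.2, 0, 0, 0, 0, 0, 1], [0.2, 0, 0, 0, 0, 0, 1], [0.2, 0, 0, 0, 0, 0, 1], [0, 0, 0, 0, 0, 0, 1]]}}

```text
clock: 10.98
tool_pos: [0.6337, 0.0386, 0.0615]
eef_rot: [0.671, 0.742, -0.0, 0.001]
contact_force: [-3.0, 0.5, 10.5]
opening: 0.353
finger_force: 40.0
```

Pressing down is adding friction on the saddles, so I'll relieve it slightly and continue.

{"method": "step_arm", "body": {"steps": [[0, 0, -0.1, 0, 0, 0, 1], [0.2, 0, 0, 0, 0, 0, 1], [0.2, 0, 0, 0, 0, 0, 1], [0, 0, 0, 0, 0, 0, 1]]}}

```text
clock: 11.48
tool_pos: [0.6333, 0.0431, 0.0616]
eef_rot: [0.671, 0.742, -0.0, 0.001]
contact_force: [-1.8, 0.5, 6.6]
opening: 0.351
finger_force: 40.0
```

{"method": "step_arm", "body": {"steps": [[0.2, 0, -0.05, 0, 0, 0, 1], [0.2, 0, 0, 0, 0, 0, 1], [0.1, 0, 0, 0, 0, 0, 1], [0, 0, 0, 0, 0, 0, 1]]}}

```text
clock: 11.98
tool_pos: [0.6327, 0.0482, 0.0616]
eef_rot: [0.671, 0.742, -0.0, 0.001]
contact_force: [-1.2, 0.6, 5.0]
opening: 0.352
finger_force: 40.0
```

{"method": "step_arm", "body": {"steps": [[0.2, 0, 0, 0, 0, 0, 1], [0.2, 0, 0, 0, 0, 0, 1], [0, 0, 0, 0, 0, 0, 1]]}}

```text
clock: 12.35
tool_pos: [0.6326, 0.0491, 0.0616]
eef_rot: [0.672, 0.741, -0.001, 0.002]
contact_force: [-0.4, -5.6, 6.2]
opening: 0.355
finger_force: 40.0
```

The button has met the fixed contact. I'll release and lift.

{"method": "step_arm", "body": {"steps": [[0, 0, 0, 0, 0, 0, 0], [0, 0, 0, 0, 0, 0, -0.4], [0, 0, 0, 0, 0, 0, -0.4], [0, 0, 0, 0, 0, 0, -0.4], [0, 0, -2, 0, 0, 0, -0.4], [0, 0, -4, 0, 0, 0, -0.4], [0, 0, -5, 0, 0, 0, -0.4], [-4, -4, -3, 0, 0, 5, -0.4]]}}

```text
clock: 13.35
tool_pos: [0.6005, 0.0143, 0.2044]
eef_rot: [0.701, 0.713, 0.005, 0.002]
contact_force: [-0.3, -1.5, -0.4]
opening: 0.703
finger_force: 0.0
```

```bash
python3 - <<'E' | sed 's/np.float64//g'
from h import *
a=snap('wrist','w6');c=snap('scene','s6');b=snap('top','t6')
R3=lambda i,w,h:cv2.resize(i,(w,h),interpolation=cv2.INTER_CUBIC)
w,s=[cv2.imread(f'pics/{n}.png') for n in('w6','s6')]
cs=s[145:215,215:325]
cv2.imwrite('pics/m6.png',np.vstack([R3(w[0:270],512,270),R3(cs,512,326)]))
plan([(.512,.041,.20,-54.3),(.512,.041,.068,-54.3)],g=-1)
E
```

```text
now [0.5967 0.0068 0.2039] yang 0.46 tilt [ 0.0035 -0.0019] q7 0.03 t 13.5 F [0.  0.3 0.2] op 0.7004444332239763 0.0
[(0.6), (-1.4), (0.1), 0, 0, (9.1), -1]
[(0.4), (-1.5), (0.1), 0, 0, (9.1), -1]
[(0.1), (-1.5), (0.1), 0, 0, (9.1), -1]
[(-0.1), (-1.5), (0.1), 0, 0, (9.1), -1]
[(-0.4), (-1.5), (0.1), 0, 0, (9.1), -1]
[(-0.6), (-1.4), (0.1), 0, 0, (9.1), -1]
--
[(0.0), (0.0), (4.4), 0, 0, (0.0), -1]
[(0.0), (0.0), (4.4), 0, 0, (0.0), -1]
[(0.0), (0.0), (4.4), 0, 0, (0.0), -1]
--
```

View pics/m6.png

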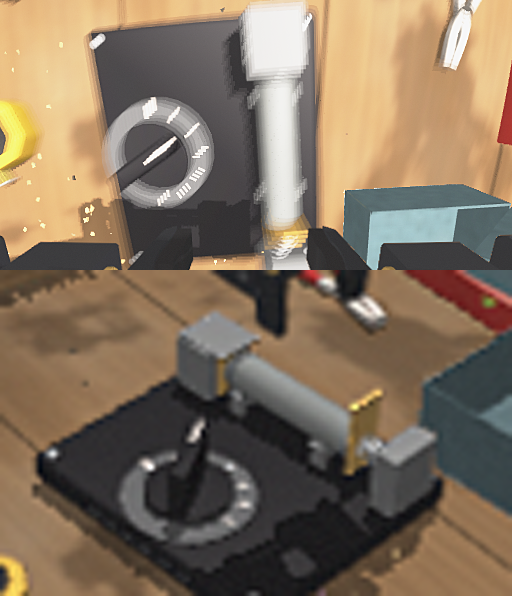

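The cell lies home on the saddles, with its button under the lip block and the flat end on the pressed brass plate. The pointer is at setting 2. Next I grip the dial bar, with the tool's y axis at −54.4°.

{"method": "step_arm", "body": {"steps": [[0.6, -1.4, 0.1, 0, 0, 9.1, -0.7], [0.4, -1.5, 0.1, 0, 0, 9.1, -0.7], [0.1, -1.5, 0.1, 0, 0, 9.1, -0.7], [-0.1, -1.5, 0.1, 0, 0, 9.1, -0.7], [-0.4, -1.5, 0.1, 0, 0, 9.1, -0.7], [-0.6, -1.4, 0.1, 0, 0, 9.1, -0.7], [0, 0, 2, 0, 0, 0, -0.7], [0, 0, 0, 0, 0, 0, -0.7]]}}

```text
clock: 14.5
tool_pos: [0.5116, 0.0458, 0.1738]
eef_rot: [0.95, 0.311, -0.001, -0.001]
contact_force: [0.1, 0.2, -0.1]
opening: 0.854
finger_force: 0.0
```

```bash
python3 - <<'E' | sed 's/np.float64//g'
from h import *
plan([(.5115,.040,.068,-54.4)],g=-.7)
E
```

```text
now [0.5116 0.0458 0.1738] yang -53.75 tilt [-0.0021  0.0008] q7 -0.65 t 14.5 F [ 0.1  0.2 -0.1] op 0.8539483823794068 0.0
[(-0.2), (0.2), (5.3), 0, 0, (0.3), -0.7]
[(-0.2), (0.2), (5.3), 0, 0, (0.3), -0.7]
--
```

{"method": "step_arm", "body": {"steps": [[-0.4, 0.4, 3, 0, 0, 0.6, -0.7], [0, 0, 3, 0, 0, 0, -0.7], [0, 0, 3, 0, 0, 0, -0.7], [0, 0, 1.6, 0, 0, 0, -0.7], [0, 0, 0, 0, 0, 0, -0.7]]}}

```text
clock: 15.12
tool_pos: [0.5112, 0.0392, 0.0681]
eef_rot: [0.952, 0.305, -0.0, -0.0]
contact_force: [0.3, -0.4, 0.2]
opening: 0.853
finger_force: 0.0
```

{"method": "step_arm", "body": {"steps": [[0, 0, 0, 0, 0, 0, 1], [0, 0, 0, 0, 0, 0, 1], [0, 0, 0, 0, 0, 0, 1], [0, 0, 0, 0, 0, 0, 1], [0, 0, 0, 0, 0, 0, 1], [0, 0, 0, 0, 0, 0, 1], [0, 0, 0, 0, 0, 0, 1]], "force": 20}}

```text
clock: 16.0
tool_pos: [0.5109, 0.0395, 0.0685]
eef_rot: [0.952, 0.305, -0.0, -0.0]
contact_force: [-1.3, 1.4, 1.9]
opening: 0.179
finger_force: 20.0
```

{"method": "step_arm", "body": {"steps": [[0, 0, 0, 0, 0, 8, 1], [0, 0, 0, 0, 0, 8, 1], [0, 0, 0, 0, 0, 8, 1], [0, 0, 0, 0, 0, 8, 1], [0, 0, 0, 0, 0, 8, 1], [0, 0, 0, 0, 0, 8, 1], [0, 0, 0, 0, 0, 8, 1], [0, 0, 0, 0, 0, 4, 1]]}}

```text
clock: 17.0
tool_pos: [0.5106, 0.0417, 0.0685]
eef_rot: [0.977, -0.212, -0.001, -0.002]
contact_force: [-1.2, 5.5, 4.6]
opening: 0.18
finger_force: 20.0
```

{"method": "step_arm", "body": {"steps": [[0, 0, 0, 0, 0, 0, 1], [0, 0, 0, 0, 0, 0, 1]]}}

```text
clock: 17.25
tool_pos: [0.5106, 0.0417, 0.0685]
eef_rot: [0.978, -0.21, -0.001, -0.002]
contact_force: [-1.4, 6.2, 3.2]
opening: 0.181
finger_force: 20.0
```

```bash
python3 -c "
from h import *
plan([]);print(r.get_state()['moment'])"
```

```text
now [0.5106 0.0417 0.0685] yang -114.28 tilt [-0.0017  0.0043] q7 -1.23 t 17.25 F [-1.4  6.2  3.2] op 0.18126131828361416 20.00033860327676
[ 1.0810947   0.30375144 -0.00799195]
```

The pointer should now be at about 120°, which is setting 4. I'll release, lift and check.

{"method": "step_arm", "body": {"steps": [[0, 0, 0, 0, 0, 0, -0.3], [0, 0, 0, 0, 0, 0, -0.3], [0, 0, 0, 0, 0, 0, -0.3], [0, 0, 0, 0, 0, 0, -0.3], [0, 0, -3, 0, 0, 0, -0.3], [0, 0, -5, 0, 0, 0, -0.3], [0, 0, -5, 0, 0, 0, -0.3], [0, 0, -3, 0, 0, 0, -0.3]]}}

```text
clock: 18.25
tool_pos: [0.5117, 0.0387, 0.2307]
eef_rot: [0.977, -0.212, 0.001, -0.0]
contact_force: [0.7, 0.9, -0.7]
opening: 0.649
finger_force: 0.0
```

{"method": "step_arm", "body": {"steps": [[0, 0, 0, 0, 0, 0, -0.3], [0, 0, 0, 0, 0, 0, -0.3]]}}

```text
clock: 18.5
tool_pos: [0.5106, 0.0394, 0.2276]
eef_rot: [0.977, -0.212, -0.001, -0.0]
contact_force: [-1.1, 0.4, -1.1]
opening: 0.646
finger_force: 0.0
```

```bash
python3 -c "
from h import *
plan([])
a=snap('wrist','w7');c=snap('scene','s7')
R3=lambda i,w,h:cv2.resize(i,(w,h),interpolation=cv2.INTER_CUBIC)
w,s=[cv2.imread(f'pics/{n}.png') for n in('w7','s7')]
cv2.imwrite('pics/m7.png',np.vstack([R3(w[0:270],512,270),R3(s[145:215,215:325],512,326)]))
print(proj(c,[(.5115,.04,.08)])-[215,145])"
```

```text
now [0.5106 0.0394 0.2276] yang -114.44 tilt [-0.0015  0.0004] q7 -1.46 t 18.5 F [-1.1  0.4 -1.1] op 0.6457062771421455 0.0
[[39.46028805 38.15824882]]
```

View pics/m7.png

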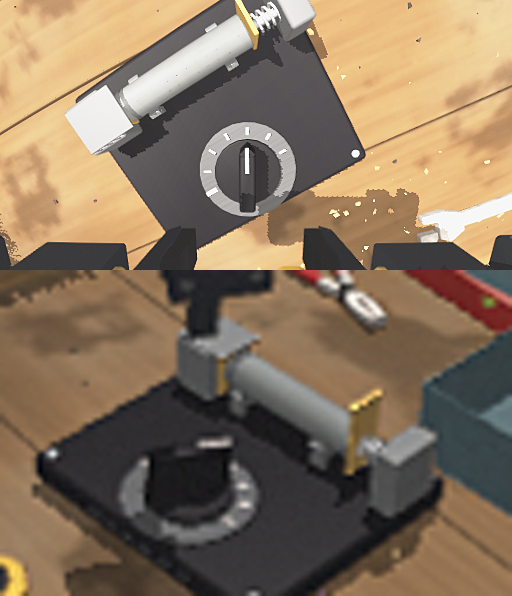

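The cell is home under the lip, and the pointer points up in the wrist view (247,131), about 119° clockwise from the charger's +y. That is setting 4, and the gripper is clear.

```bash
python3 -c "
from plant import r
print(r.finish_job())"
```

```text
the job is handed in; nothing more can be done
None
```

I loaded the cell into the charger, home under the lip, turned the dial to setting 4, let go with the gripper clear, and handed the job in at about 18.5 s; the hand-in gave no verdict.

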